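# Set a cantilever shelf plank to its line and hold it for screwing

## Task

We are fitting the narrow shelf plank to its stand. Lay the loose metal clamping plate squarely on the plank's plain rear end, edges flush all round the end, then slide plank and plate together outward through the saddle until the pencil line is level with the saddle's outer edge; most of the plank then overhangs, so never let it tip. Finish still holding the pile flat on the arm at that line (do not let go: a colleague drives the screws next), and leave the other things on the table where they lie.

Things in the scene. Friction and masses are not known exactly. Their poses are not given: they have to be found in the camera images.
- stand: fixed dark steel stand, robot's right. Origin on the table under its arm's middle; -x is outward, toward the robot's side. Level arm x -100 to +100 mm, top 100 mm up, 30 mm wide: fingers can pass down both sides of the plank. Saddle at its outer end, open above: 2 cheeks x -100 to -70 mm, 53 mm apart, 6 thick, tops 126 mm up, guide the plank sideways. Base 200x130x10
- saddle_edge (a point): middle of the saddle's outer edge at the height of the arm's top, level with the cheeks' outer end faces (x = -100 mm of the stand); axes as the stand's
- plank: loose light wooden plank 260 (x) x 50 (y) x 14 mm, about 0.3 kg, lying flat on the arm between the cheeks, slides by plain friction. Origin: centre of underside. Nose end (x -130, metal trim, 6 mm lip) points outward, plain rear end at x +130. With its line at the saddle's edge 165 mm overhang: it then tips nose down unless its rear is held, even with the plate on it
- pencil_line (a point): middle of the dark line drawn across the plank's top, 95 mm from its rear end (plank x +35, z 14 mm); at the start 60 to 110 mm inside (+x of) the saddle's edge; axes as the plank's
- plank_rear (a point): middle of the upper edge of the plank's plain rear end, 14 mm above the plank's underside; axes as the plank's
- clamp_plate: loose aluminium plate 64 (x) x 50 (y) x 8 mm, 0.07 kg, 2 countersunk holes, flat on the table at the robot's left, beyond the white drawer unit (168 mm tall, tape roll on it to 195). Origin: centre of underside. On the plank: long side along the plank (either way round), widths match, short edge flush with the rear end, so its origin is 32 mm from plank_rear
- screwdriver: screwdriver, 170 mm, lying on the table beside the stand. Not to be disturbed
- eraser: eraser, 42x23x14 mm, on the table near the stand. Not to be disturbed
- tape_ring: roll of mending tape, 49 mm across, 18 mm high, on the table. Not to be disturbed
- binder_clip: binder clip with wire handles, 30x38x24 mm, on the table. Not to be disturbed
- mouse: computer mouse, 108x60x34 mm, on the table. Not to be disturbed
Mind the look-alikes: they are no part of the job. Of the things that look like the clamp_plate, the largest one is meant.

How it is judged:
On the way:
1. the clamping plate lies squarely on the plank's rear end, before the plank is slid out (x of clamp_plate in the frame of plank_rear between -0.038 and -0.026 m and y of clamp_plate in the frame of plank_rear between -0.006 and 0.006 m and z of clamp_plate in the frame of plank_rear between -0.004 and 0.004 m and angle between the x axis of clamp_plate and the x axis of plank, either way round below 0.09 rad and contact force between clamp_plate and plank above 0.1 N and x of pencil_line in the frame of saddle_edge above 0.04 m), for 0.2 s.
At the end, for the whole second after the job is handed in: plate flush with the plank's rear end and sides (6 mm, 5 degrees); pencil line within 5 mm of the saddle's outer edge; plank flat on the arm between the cheeks (3 degrees, 4 mm), straight (5 degrees), all still; the fingers hold or press plank or plate with over 1 N (x of clamp_plate in the frame of plank_rear between -0.038 and -0.026 m and y of clamp_plate in the frame of plank_rear between -0.006 and 0.006 m and z of clamp_plate in the frame of plank_rear between -0.004 and 0.004 m and angle between the x axis of clamp_plate and the x axis of plank, either way round below 0.09 rad and x of pencil_line in the frame of saddle_edge between -0.005 and 0.005 m and y of pencil_line in the frame of saddle_edge between -0.006 and 0.006 m and z of pencil_line in the frame of saddle_edge between 0.01 and 0.018 m and angle between plank's own z axis and vertical below 0.05 rad and angle between the x axis of plank and the x axis of stand, either way round below 0.09 rad and (contact force between the fingers and plank above 1 N or contact force between the fingers and clamp_plate above 1 N) and linear speed of each of plank, clamp_plate below 0.02 m/s); the arm keeps its last pose, push and grip.
It fails at once if the plank tips (more than 9 degrees) (angle between plank's own z axis and vertical above 0.16 rad).
It fails at once if another thing on the table is shifted by more than 3 cm (distance of any of screwdriver, eraser, tape_ring, binder_clip, mouse from where it was at the start of the episode above 0.03 m).
It also fails if it takes over 45 s, if anything falls off the work surface, if the arm or the gripper's body presses on something with over 40 N, if the wrist force passes 120 N, or if a joint passes its speed limit or range.

## Robot

A 6-joint arm with a two-finger parallel gripper is mounted at the origin on a cart in front of the work surface, level with it; the furniture and walls round the work are solid. World frame = base frame: x ahead of the robot, y to its left, z up, the work surface at z = 0. Lengths are in m, angles in rad, forces in N, time in s.
With the tool pointing down it reaches from about 0.225 to 0.875 m from the base axis. Payload 3.4 kg.
Tool frame: the origin (TCP) lies at the very end of the fingers, on their centre line; the grasp point (between the pads) lies behind it (manip.grasp_offset is the z of the grasp point in the tool frame, in m); z points along the fingers, y is the line along which they close (so a half turn about z gives the same grasp; the last joint's range is limited). The gripper opens to 85 mm and grips with 20 to 120 N. Pads are 22 mm wide; open, the fingers measure 114 mm over their backs; the gripper's body (76 mm by 85 mm) begins 54 mm behind the grasp point. The pads swing forward as they close: fully open they stand 13 mm farther back than shut.
Start: joints at [-1.391, 0.276, 1.505, -0, 1.361, -0.121], TCP at [0.17, -0.549, 0.231] pointing down, gripper open.
Joint ranges: [-2.89, 2.89], [-0.75, 2.08], [0.22, 2.7], [-1.18, 4.32], [0.11, 2.71], [-2.7, 2.7]. Speed limits (rad/s): [2.57, 2.57, 3.14, 3.14, 3.14, 3.14].

## Interface

Orientations are given as a unit quaternion [w, x, y, z].
In Python, from rig import manip gives the robot as it stands.
- The arm moves only by the shell command python3 -m pendant 'ROWS' [FORCE]. ROWS is JSON, a list of rows, each an object of numbers: "dx", "dy", "dz": the shift along the tool's x, y, z in m; "rx", "ry", "rz": the turn, a rotation vector about the tool's x, y, z in degrees; "hand": the finger opening in m, from 0 to 0.0854. In form: [{"dx": .., "dy": .., "dz": .., "rx": .., "ry": .., "rz": .., "hand": ..}, ...]. A call has 1 to 12 rows; each row shifts and turns the commanded pose from where the row before left it, along the tool's axes as they then stand; what a row does not reach is not made up. A row lasts 1/12 s, in which the tool goes at most 41.7 mm and 7.16 degrees, less where a joint would pass 70% of its speed; a pose out of reach is approached as far as the arm can. A call is refused whole if a number of a shift passes 0.0417 or a number of a turn 7.16, either way. A call with a gripper value outside its range is refused whole. The fingers move at their own pace and stop on an object; FORCE is the grip in N (left out, the last holds). Time passes only in rows, so rows that do not move let the fingers close. It gives the time, the measured TCP pose, the force, the opening and the grip force at its end, in the units of the state.
- manip.get_state(): the state, without advancing time (a new reading comes with each control period).
- manip.get_image(name): name is "scene" or "top"; returns a dict with "frame" (384x512x3 uint8, red, green, blue), "fx", "fy", "cx", "cy" (pixels), "distortion" ([k1, k2, p1, p2, k3] as OpenCV has them; the pictures are not rectified), "position" and "attitude" of the camera in the world. Camera axes: x right, y up, looking along -z (the intrinsics and any distortion apply to the point x, -y, -z); pixel columns grow to the right and rows downward; lengths in m; the calibration is good to about 2 mm. A picture is of the moment at which its call begins. There is no depth.
- manip.sign_off(): hands the job in; it is judged then, once.
The state is a dict: "clock": time; "qpos": joint angles; "qd": joint speeds; "effort": joint torques, N m; "position": TCP position; "ee_rot": TCP orientation; "contact_force": force on the tool from outside, world axes, zero at the start; "moment": the same for the moment, N m; "width": finger opening in m; "gripper_force": force on a finger pad.
Only numpy, scipy, OpenCV 4.12 (cv2) and the standard library are available. Lean on these libraries where they do the work, as an engineer would, in place of code of your own. Each camera call takes 0.05 s, during which the arm holds its last target. There are 200 camera calls.

## Working session

There is one attempt and no reset: what is moved stays moved. The work goes in short steps, Python scripts to look and compute and a shell command to move; the robot and the scene stay as the last step left them, time stands still between calls to the robot, and variables do not carry over. Pictures are saved under pics/ and viewed, at most 10 in all, crops included, and the job is handed in when it is done.

```bash
ls; mkdir -p pics; cat > h.py <<'E'
import numpy as np, cv2, json, pickle
from scipy.spatial.transform import Rotation as R
def snap(n,tag):
    from rig import manip
    im=manip.get_image(n); pickle.dump(im,open(f'pics/{tag}.pkl','wb'))
    cv2.imwrite(f'pics/{tag}.png',im['frame'][:,:,::-1]); return im
def load(tag): return pickle.load(open(f'pics/{tag}.pkl','rb'))
def KD(im): return np.array([[im['fx'],0,im['cx']],[0,im['fy'],im['cy']],[0,0,1.]]),np.array(im['distortion'],float)
def rot(im):
    a=np.array(im['attitude'],float)
    return a if a.shape==(3,3) else R.from_quat(a[[1,2,3,0]]).as_matrix()
def pix2w(im,uv,z):
    K,D=KD(im); p=cv2.undistortPoints(np.array(uv,float).reshape(-1,1,2),K,D).reshape(-1,2)
    d=np.c_[p[:,0],-p[:,1],-np.ones(len(p))]@rot(im).T; c=np.array(im['position'])
    return c+d*((z-c[2])/d[:,2])[:,None]
def w2pix(im,P):
    K,D=KD(im); q=(np.array(P,float).reshape(-1,3)-im['position'])@rot(im); q=q*[1,-1,-1]
    return cv2.projectPoints(q,np.zeros(3),np.zeros(3),K,D)[0].reshape(-1,2)
def crop(tag,u0,v0,u1,v1,s,out):
    f=load(tag)['frame'][v0:v1,u0:u1,::-1]; cv2.imwrite(f'pics/{out}.png',cv2.resize(f,None,fx=s,fy=s,interpolation=cv2.INTER_CUBIC))
E
python3 - <<'E'
from h import *
for n in('scene','top'):
    im=snap(n,n+'0'); print(n,{k:v for k,v in im.items() if k!='frame'})
from rig import manip
print(manip.get_state(),manip.grasp_offset)
a=np.vstack if 0 else 0
E
```

```text
pics
scene {'fx': 418.97440977537553, 'fy': 418.97440977537553, 'cx': 254.70255169473523, 'cy': 189.55409640329484, 'distortion': array([-0.12902557,  0.        ,  0.        ,  0.        ,  0.        ]), 'position': array([ 0.84273494, -1.30213691,  0.92366995]), 'attitude': array([0.87012407, 0.48233224, 0.05879948, 0.08235494])}
top {'fx': 384.8253798435943, 'fy': 384.8253798435943, 'cx': 258.95849757562473, 'cy': 197.34383703191418, 'distortion': array([-0.11764045,  0.        ,  0.        ,  0.        ,  0.        ]), 'position': array([ 3.06923960e-01, -4.09774462e-04,  1.23581115e+00]), 'attitude': array([-0.70018876, -0.07672219,  0.07791645,  0.70553415])}
{'clock': 0.1, 'qpos': array([-1.39102563e+00,  2.76540368e-01,  1.50601104e+00, -3.37594386e-05,
        1.36070800e+00, -1.21015857e-01]), 'qd': array([ 0.00073778,  0.00057261, -0.00179879,  0.00076436,  0.00153741,
       -0.00048035]), 'effort': array([ 1.15906507e-03, -4.17699087e+01, -2.46405047e+01, -2.28027752e-04,
        5.84942856e-03,  1.88491168e-05]), 'position': array([ 0.17024495, -0.54872069,  0.23051951]), 'ee_rot': array([-8.32529374e-04,  9.88711358e-01,  1.49830425e-01, -4.09773664e-05]), 'contact_force': array([ 0.84302467,  0.22070301, -0.08864127]), 'moment': array([-0.01111481, -0.02149234,  0.0280228 ]), 'gripper_force': 0.0, 'width': 0.08538281864091264} -0.0187
```

View pics/top0.png

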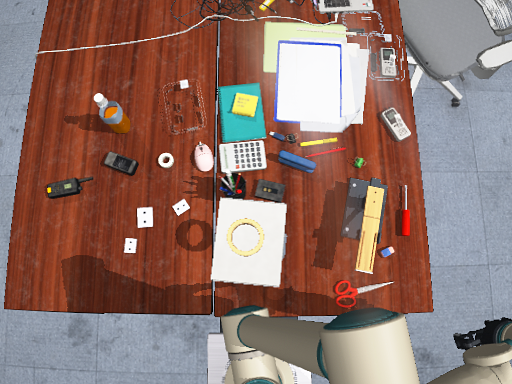

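View pics/scene0.png

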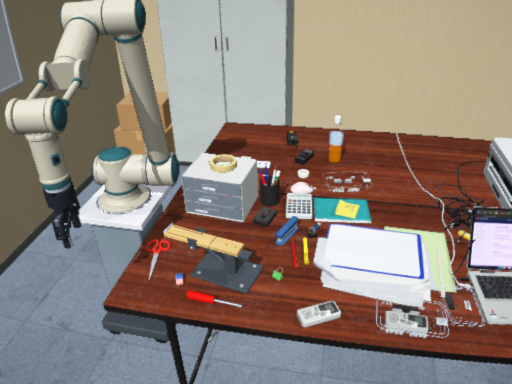

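The top view shows three white plates at about (145,217), (181,207) and (130,246). The plank runs from its nose (366,270) to its rear (375,180), with the stand's base at (362,210). I'll enlarge both areas.

```bash
python3 - <<'E'
from h import *
crop('top0',110,190,210,265,8,'c1'); crop('top0',325,165,425,285,5,'c2')
a=cv2.imread('pics/c2.png'); load('scene0')
crop('scene0',150,210,270,300,6,'c3')
E
```

```text
(no output)
```

View pics/c1.png

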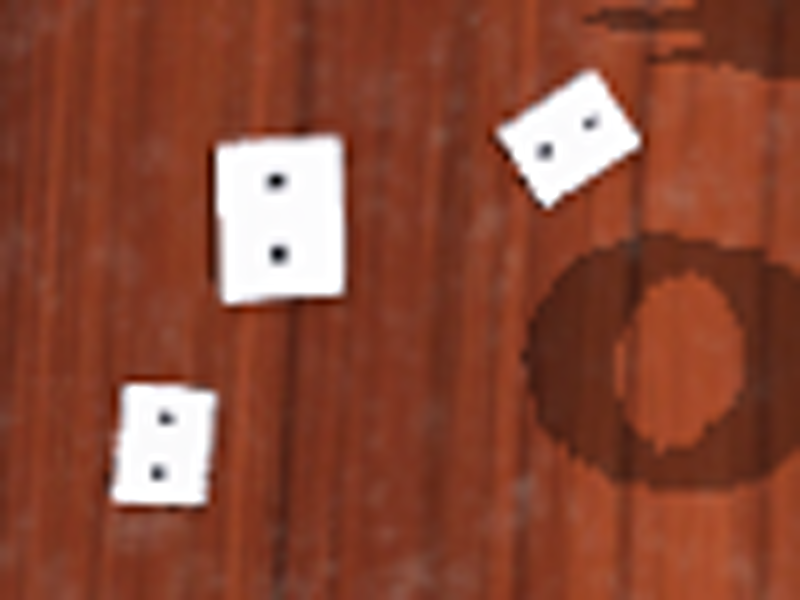

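View pics/c2.png

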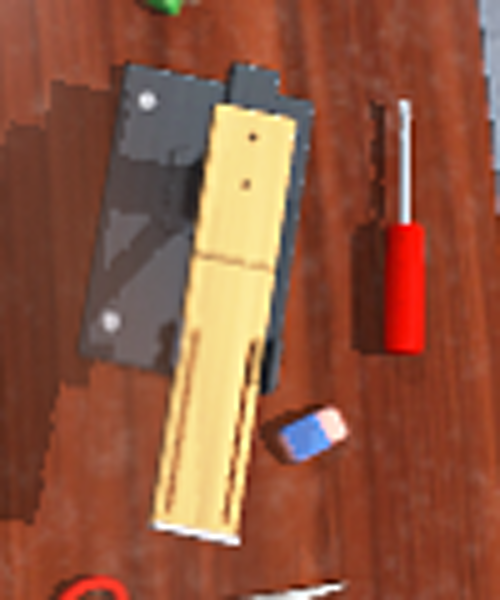

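View pics/c3.png

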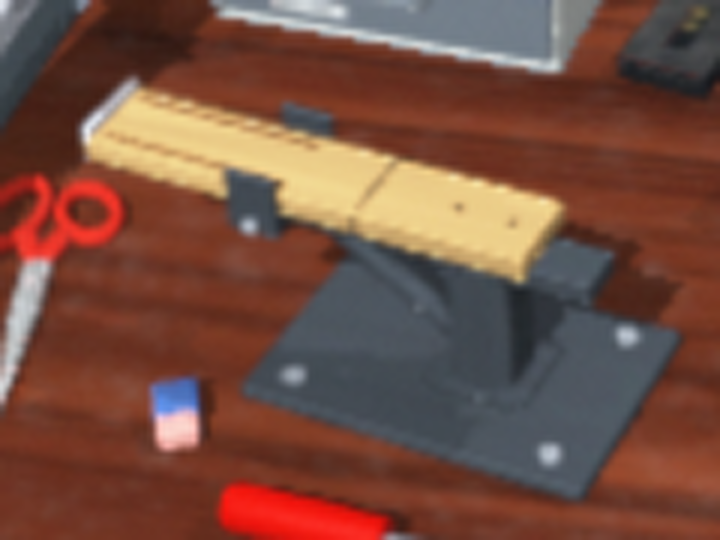

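The first crop shows the largest plate with corners (217,145), (341,136), (345,295) and (224,303). In the second, the plank's rear corners are (217,103) and (298,118), its nose (153,525) and (240,543), and the line runs from (194,254) to (275,268). The third shows the cheeks' outer ends at about (227,170) and (283,103), and the base corners.

```bash
python3 - <<'E'
from h import *
from scipy.optimize import least_squares
up=lambda p,s,o:(np.array(p,float)+.5)/s-.5+np.array(o)
T,S=load('top0'),load('scene0')
pl=pix2w(T,up([(217,145),(341,136),(345,295),(224,303)],8,(110,190)),.008)
print('plate',pl.round(4),np.linalg.norm(np.roll(pl,-1,0)-pl,axis=1).round(4))
k=pix2w(T,up([(217,103),(298,118),(240,543),(153,525),(194,254),(275,268)],5,(325,165)),.114)
print('plank top',k.round(4),np.linalg.norm(k[0]-k[3]),np.linalg.norm(k[1]-k[2]),np.linalg.norm(k[1]-k[0]))
k2=pix2w(S,up([(563,202),(525,280),(398,157),(352,218)],6,(150,210)),.114)
k2b=pix2w(S,up([(88,140),(137,82)],6,(150,210)),.120)
print('plank scene RL RR LineL LineR',k2.round(4),'nose lip R L',k2b.round(4))
b=pix2w(T,up([(125,62),(313,100),(80,353)],5,(325,165)),.01);print('base top',b.round(4))
b2=pix2w(S,up([(245,388),(582,497),(680,335)],6,(150,210)),.01);print('base scene ',b2.round(4))
print('cheek top: R outer T',pix2w(T,up([(266,392),(278,390)],5,(325,165)),.126).round(4),'scene R,L outer',pix2w(S,up([(227,171),(283,103)],6,(150,210)),.126).round(4), 'inner ends',pix2w(S,up([(277,181),(332,115)],6,(150,210)),.126).round(4))
def fit(uv,im,P,z,x0):
    f=lambda q:(w2pix(im,np.c_[R.from_euler('z',q[2]).as_matrix()[:2,:2].dot(np.array(P).T).T+q[:2],np.full(len(P),z)])-uv).ravel()
    r=least_squares(f,x0); return r.x.round(4),np.degrees(r.x[2]).round(2),abs(r.fun).max().round(2)
print('fit plate',fit(up([(217,145),(341,136),(345,295),(224,303)],8,(110,190)),T,[(.032,.025),(.032,-.025),(-.032,-.025),(-.032,.025)],.008,[*pl[:,:2].mean(0),0]))
print('fit plank',fit(up([(217,103),(298,118),(240,543),(153,525)],5,(325,165)),T,[(.13,.025),(.13,-.025),(-.13,-.025),(-.13,.025)],.114,[*k[:4,:2].mean(0),0]))
E
```

```text
plate [[0.5485 0.3988 0.008 ]
 [0.552  0.347  0.008 ]
 [0.4862 0.342  0.008 ]
 [0.483  0.3921 0.008 ]] [0.0519 0.066  0.0501 0.0658]
plank top [[ 0.5921 -0.3349  0.114 ]
 [ 0.5824 -0.3846  0.114 ]
 [ 0.3286 -0.3316  0.114 ]
 [ 0.34   -0.2807  0.114 ]
 [ 0.4992 -0.3144  0.114 ]
 [ 0.4902 -0.3632  0.114 ]] 0.25782937987050636 0.25928201453608324 0.05062360425885023
plank scene RL RR LineL LineR [[ 0.5919 -0.3383  0.114 ]
 [ 0.587  -0.4002  0.114 ]
 [ 0.4989 -0.3174  0.114 ]
 [ 0.4896 -0.3696  0.114 ]] nose lip R L [[ 0.3356 -0.3401  0.12  ]
 [ 0.3427 -0.2866  0.12  ]]
base top [[ 0.647  -0.3056  0.01  ]
 [ 0.6202 -0.4315  0.01  ]
 [ 0.4533 -0.265   0.01  ]]
base scene  [[ 0.4291 -0.3948  0.01  ]
 [ 0.6204 -0.4388  0.01  ]
 [ 0.6463 -0.3132  0.01  ]]
cheek top: R outer T [[ 0.415  -0.3488  0.126 ]
 [ 0.4161 -0.3561  0.126 ]] scene R,L outer [[ 0.4204 -0.3588  0.126 ]
 [ 0.4308 -0.2982  0.126 ]] inner ends [[ 0.4485 -0.362   0.126 ]
 [ 0.4597 -0.3037  0.126 ]]
fit plate (array([0.5174, 0.37  , 0.0791]), np.float64(4.53), np.float64(0.39))
fit plank (array([ 0.4608, -0.333 , -0.209 ]), np.float64(-11.97), np.float64(0.39))
```

```bash
cat >> h.py <<'E'
def togo(P,yaw):
    "remaining shift in tool axes and turn (deg) to world P, tool-x yaw deg, pointing down"
    from rig import manip
    s=manip.get_state(); q=np.array(s['ee_rot'])[[1,2,3,0]]; C=R.from_quat(q)
    G=R.from_euler('z',yaw,degrees=True)*R.from_euler('x',180,degrees=True)
    print('t',round(s['clock'],2),'pos',s['position'].round(4),'yaw',round(np.degrees(np.arctan2(*C.as_matrix()[[1,0],[0,0]])),2),'shift',C.inv().apply(np.array(P)-s['position']).round(4),'turn',np.degrees((C.inv()*G).as_rotvec()).round(2),'shift if turned',G.inv().apply(np.array(P)-s['position']).round(4),'F',s['contact_force'].round(1),'w',round(s['width'],4),round(s['gripper_force'],1))
E
python3 - <<'E'
from h import *
T=load('top0')
up=lambda p,s,o:(np.array(p,float)+.5)/s-.5+np.array(o)
print('arm rear T',pix2w(T,up([(232,65),(280,72)],5,(325,165)),.1).round(4))
togo([.517,.370,.08],4.5)
E
python3 -m pendant '[{"dz":-0.03,"rz":6.35},{"dz":-0.03,"rz":6.35},{"dz":-0.03},{"dx":0.0174,"dy":-0.036},{"dx":0.0174,"dy":-0.036},{"dx":0.0174,"dy":-0.036},{"dx":0.0174,"dy":-0.036},{"dx":0.0174,"dy":-0.036},{"dx":0.0174,"dy":-0.036},{"dx":0.0174,"dy":-0.036},{"dx":0.0174,"dy":-0.036},{"dx":0.0174,"dy":-0.036}]' 40
python3 -m pendant '[{"dx":0.0174,"dy":-0.036},{"dx":0.0174,"dy":-0.036},{"dx":0.0174,"dy":-0.036},{"dx":0.0174,"dy":-0.036},{"dx":0.0174,"dy":-0.036},{"dx":0.0174,"dy":-0.036},{"dx":0.0174,"dy":-0.036},{"dx":0.0174,"dy":-0.036},{"dx":0.0174,"dy":-0.036},{"dx":0.0174,"dy":-0.036},{"dx":0.0174,"dy":-0.036},{"dx":0.0174,"dy":-0.036}]'
python3 -c "
from h import *
togo([.517,.370,.08],4.5)"
```

```text
arm rear T [[ 0.6198 -0.3503  0.1   ]
 [ 0.6152 -0.3803  0.1   ]]
t 0.1 pos [ 0.1702 -0.5487  0.2305] yaw 17.23 shift [ 0.6034 -0.7745  0.1519] turn [-0.1   0.   12.73] shift if turned [ 0.4178 -0.8887  0.1505] F [ 0.8  0.2 -0.1] w 0.0854 0.0
t 0.1 pos [ 0.1702 -0.5487  0.2305] yaw 17.23 shift [ 0.6034 -0.7745  0.1519] turn [-0.1   0.   12.73] shift if turned [ 0.4178 -0.8887  0.1505] F [ 0.8  0.2 -0.1] w 0.0854 0.0invalid input
invalid input
```

```bash
python3 -m pendant '[{"dx":0,"dy":0,"dz":-0.03,"rx":0,"ry":0,"rz":6.35,"hand":0.085}]' 40;  python3 -m pendant '[{"dx":0,"dy":0,"dz":-0.03,"rx":0,"ry":0,"rz":6.35}]'; python3 -m pendant --help | head -20
```

```text
clock: 0.18
position: [0.1696, -0.5453, 0.2553]
ee_rot: [-0.007, 0.996, 0.094, -0.001]
contact_force: [0.1, -0.3, -0.4]
width: 0.0853
gripper_force: 0.0invalid input
invalid input: not JSON, or not a number
```

```bash
python3 -m pendant '[{"dx":0,"dy":0,"dz":-0.03,"rx":0,"ry":0,"rz":6.35,"hand":0.085},{"dx":0,"dy":0,"dz":-0.03,"rx":0,"ry":0,"rz":0,"hand":0.085},{"dx":0.0174,"dy":-0.037,"dz":0,"rx":0,"ry":0,"rz":0,"hand":0.085},{"dx":0.0174,"dy":-0.037,"dz":0,"rx":0,"ry":0,"rz":0,"hand":0.085},{"dx":0.0174,"dy":-0.037,"dz":0,"rx":0,"ry":0,"rz":0,"hand":0.085},{"dx":0.0174,"dy":-0.037,"dz":0,"rx":0,"ry":0,"rz":0,"hand":0.085},{"dx":0.0174,"dy":-0.037,"dz":0,"rx":0,"ry":0,"rz":0,"hand":0.085},{"dx":0.0174,"dy":-0.037,"dz":0,"rx":0,"ry":0,"rz":0,"hand":0.085},{"dx":0.0174,"dy":-0.037,"dz":0,"rx":0,"ry":0,"rz":0,"hand":0.085},{"dx":0.0174,"dy":-0.037,"dz":0,"rx":0,"ry":0,"rz":0,"hand":0.085},{"dx":0.0174,"dy":-0.037,"dz":0,"rx":0,"ry":0,"rz":0,"hand":0.085},{"dx":0.0174,"dy":-0.037,"dz":0,"rx":0,"ry":0,"rz":0,"hand":0.085}]'
python3 -m pendant '[{"dx":0.0174,"dy":-0.037,"dz":0,"rx":0,"ry":0,"rz":0,"hand":0.085},{"dx":0.0174,"dy":-0.037,"dz":0,"rx":0,"ry":0,"rz":0,"hand":0.085},{"dx":0.0174,"dy":-0.037,"dz":0,"rx":0,"ry":0,"rz":0,"hand":0.085},{"dx":0.0174,"dy":-0.037,"dz":0,"rx":0,"ry":0,"rz":0,"hand":0.085},{"dx":0.0174,"dy":-0.037,"dz":0,"rx":0,"ry":0,"rz":0,"hand":0.085},{"dx":0.0174,"dy":-0.037,"dz":0,"rx":0,"ry":0,"rz":0,"hand":0.085},{"dx":0.0174,"dy":-0.037,"dz":0,"rx":0,"ry":0,"rz":0,"hand":0.085},{"dx":0.0174,"dy":-0.037,"dz":0,"rx":0,"ry":0,"rz":0,"hand":0.085},{"dx":0.0174,"dy":-0.037,"dz":0,"rx":0,"ry":0,"rz":0,"hand":0.085},{"dx":0.0174,"dy":-0.037,"dz":0,"rx":0,"ry":0,"rz":0,"hand":0.085},{"dx":0.0174,"dy":-0.037,"dz":0,"rx":0,"ry":0,"rz":0,"hand":0.085},{"dx":0.0174,"dy":-0.037,"dz":0,"rx":0,"ry":0,"rz":0,"hand":0.07}]'
python3 -c "
from h import *
togo([.517,.370,.08],4.5)"
```

```text
clock: 1.18
position: [0.3144, -0.1646, 0.3211]
ee_rot: [-0.0, 0.999, 0.039, 0.0]
contact_force: [1.2, -0.1, 0.2]
width: 0.0849
gripper_force: 0.0
clock: 2.18
position: [0.4876, 0.2946, 0.3207]
ee_rot: [0.0, 0.999, 0.04, -0.0]
contact_force: [0.3, 0.0, -0.3]
width: 0.0752
gripper_force: 0.0
t 2.18 pos [0.4876 0.2946 0.3207] yaw 4.57 shift [ 0.0355 -0.0729  0.2407] turn [0.03 0.04 0.07] shift if turned [ 0.0353 -0.0728  0.2407] F [ 0.3  0.  -0.3] w 0.0752 0.0
```

```bash
python3 -m pendant '[{"dx":0.0175,"dy":-0.0365,"dz":0,"rx":0,"ry":0,"rz":0,"hand":0.064},{"dx":0.0175,"dy":-0.0365,"dz":0,"rx":0,"ry":0,"rz":0,"hand":0.064},{"dx":0,"dy":0,"dz":0.04,"rx":0,"ry":0,"rz":0,"hand":0.064},{"dx":0,"dy":0,"dz":0.04,"rx":0,"ry":0,"rz":0,"hand":0.064},{"dx":0,"dy":0,"dz":0.04,"rx":0,"ry":0,"rz":0,"hand":0.064},{"dx":0,"dy":0,"dz":0.04,"rx":0,"ry":0,"rz":0,"hand":0.064},{"dx":0,"dy":0,"dz":0.04,"rx":0,"ry":0,"rz":0,"hand":0.064},{"dx":0,"dy":0,"dz":0.04,"rx":0,"ry":0,"rz":0,"hand":0.064},{"dx":0,"dy":0,"dz":0.04,"rx":0,"ry":0,"rz":0,"hand":0.064},{"dx":0,"dy":0,"dz":0.01,"rx":0,"ry":0,"rz":0,"hand":0.064},{"dx":0,"dy":0,"dz":0,"rx":0,"ry":0,"rz":0,"hand":0.064}]'
python3 -c "
from h import *
togo([.517,.370,.01],4.5)
snap('scene','s1');snap('top','t1');crop('t1',100,170,230,280,5,'c4')"
```

```text
clock: 3.1
position: [0.514, 0.3665, 0.0275]
ee_rot: [0.002, 0.999, 0.04, -0.004]
contact_force: [0.3, 0.1, -0.3]
width: 0.0636
gripper_force: 0.0
t 3.1 pos [0.514  0.3665 0.0275] yaw 4.53 shift [ 0.0034 -0.0034  0.0174] turn [0.22 0.46 0.03] shift if turned [ 0.0033 -0.0033  0.0175] F [ 0.3  0.1 -0.3] w 0.0636 0.0
```

View pics/c4.png

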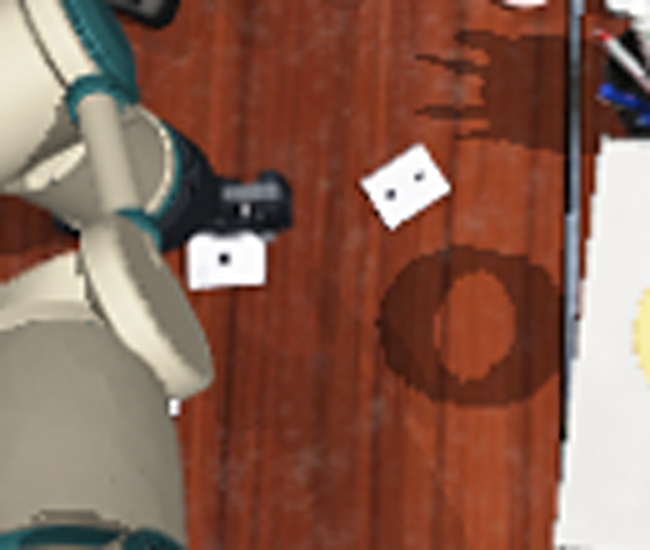

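The crop shows the gripper over the plate's far half. One hole is visible at (223,258), and the plate's sides at u 188–266 lie within the fingers' spread. I'll descend, watching the force.

```bash
python3 -m pendant '[{"dx":0.003,"dy":-0.003,"dz":0.012,"rx":0.2,"ry":0.45,"rz":0,"hand":0.058},{"dx":0,"dy":0,"dz":0.004,"rx":0,"ry":0,"rz":0,"hand":0.058},{"dx":0,"dy":0,"dz":0,"rx":0,"ry":0,"rz":0,"hand":0.058},{"dx":0,"dy":0,"dz":0,"rx":0,"ry":0,"rz":0,"hand":0.058}]'
for i in 1 2 3; do python3 -m pendant '[{"dx":0,"dy":0,"dz":0.003,"rx":0,"ry":0,"rz":0,"hand":0.058},{"dx":0,"dy":0,"dz":0,"rx":0,"ry":0,"rz":0,"hand":0.058}]'; done
python3 -c "
from h import *
togo([.517,.370,.0],4.5)"
```

```text
clock: 3.53
position: [0.5204, 0.3717, 0.0171]
ee_rot: [-0.002, 0.999, 0.04, 0.005]
contact_force: [0.1, 0.7, 0.5]
width: 0.058
gripper_force: 0.0
clock: 3.7
position: [0.5198, 0.3714, 0.0129]
ee_rot: [-0.002, 0.999, 0.04, 0.004]
contact_force: [-0.8, 0.4, -0.5]
width: 0.0583
gripper_force: 0.0
clock: 3.87
position: [0.5193, 0.3711, 0.009]
ee_rot: [-0.002, 0.999, 0.04, 0.004]
contact_force: [-0.1, -0.5, -0.3]
width: 0.058
gripper_force: 0.0
clock: 4.03
position: [0.5192, 0.3711, 0.0057]
ee_rot: [-0.002, 0.999, 0.04, 0.003]
contact_force: [0.1, -0.3, -0.2]
width: 0.0579
gripper_force: 0.0
t 4.03 pos [0.5192 0.3711 0.0057] yaw 4.53 shift [-0.0024  0.0009  0.0056] turn [-0.17 -0.4   0.03] shift if turned [-0.0023  0.0009  0.0057] F [ 0.1 -0.3 -0.2] w 0.0579 0.0
```

```bash
python3 -m pendant '[{"dx":-0.002,"dy":0.001,"dz":0.002,"rx":-0.17,"ry":-0.4,"rz":0,"hand":0.058},{"dx":0,"dy":0,"dz":0,"rx":0,"ry":0,"rz":0,"hand":0.058},{"dx":0,"dy":0,"dz":0,"rx":0,"ry":0,"rz":0,"hand":0.058}]'
for i in 1 2 3; do python3 -m pendant '[{"dx":0,"dy":0,"dz":0.0015,"rx":0,"ry":0,"rz":0,"hand":0.058},{"dx":0,"dy":0,"dz":0,"rx":0,"ry":0,"rz":0,"hand":0.058}]' |grep -E "posi|contact"; done
python3 -c "
from h import *
togo([.517,.370,.0],4.5)"
```

```text
clock: 4.28
position: [0.5176, 0.37, 0.004]
ee_rot: [-0.0, 0.999, 0.04, 0.0]
contact_force: [-0.2, -0.2, 1.2]
width: 0.0583
gripper_force: 0.0
position: [0.5176, 0.3701, 0.0025]
contact_force: [-0.0, -0.4, 0.0]
position: [0.5176, 0.3701, 0.001]
contact_force: [0.1, 0.3, -0.2]
position: [0.5176, 0.3701, -0.0005]
contact_force: [0.1, -0.7, -0.3]
t 4.78 pos [ 5.176e-01  3.701e-01 -5.000e-04] yaw 4.53 shift [-0.0006  0.     -0.0005] turn [-0.01 -0.03  0.03] shift if turned [-0.0006  0.     -0.0005] F [ 0.1 -0.7 -0.3] w 0.058 0.0
```

```bash
for i in 1 2 3 4 5 6; do python3 -m pendant '[{"dx":0,"dy":0,"dz":0.001,"rx":0,"ry":0,"rz":0,"hand":0.055},{"dx":0,"dy":0,"dz":0,"rx":0,"ry":0,"rz":0,"hand":0.055}]' |grep -E "posi|contact"; done
```

```text
position: [0.5176, 0.3701, -0.0014]
contact_force: [1.5, 0.9, -0.9]
position: [0.5176, 0.3701, -0.0024]
contact_force: [-0.3, 0.4, -0.2]
position: [0.5176, 0.3701, -0.0034]
contact_force: [-0.6, -0.1, -0.7]
position: [0.5178, 0.3702, -0.0039]
contact_force: [-0.1, 0.2, 2.6]
position: [0.5178, 0.3702, -0.0039]
contact_force: [-2.4, -0.5, 7.7]
position: [0.5178, 0.3702, -0.004]
contact_force: [-3.1, -2.1, 13.9]
```

```bash
python3 -m pendant '[{"dx":0,"dy":0,"dz":-0.0036,"rx":0,"ry":0,"rz":0,"hand":0.055},{"dx":0,"dy":0,"dz":0,"rx":0,"ry":0,"rz":0,"hand":0.055},{"dx":0,"dy":0,"dz":0,"rx":0,"ry":0,"rz":0,"hand":0.04},{"dx":0,"dy":0,"dz":0,"rx":0,"ry":0,"rz":0,"hand":0.04},{"dx":0,"dy":0,"dz":0,"rx":0,"ry":0,"rz":0,"hand":0.04},{"dx":0,"dy":0,"dz":0,"rx":0,"ry":0,"rz":0,"hand":0.04}]' 60
```

```text
clock: 6.28
position: [0.5181, 0.3704, -0.0019]
ee_rot: [-0.001, 0.999, 0.04, 0.001]
contact_force: [-1.5, -0.8, 7.1]
width: 0.0479
gripper_force: 62.1
```

```bash
python3 -m pendant '[{"dx":0,"dy":0,"dz":-0.02,"rx":0,"ry":0,"rz":0,"hand":0.04},{"dx":0,"dy":0,"dz":-0.03,"rx":0,"ry":0,"rz":0,"hand":0.04},{"dx":0,"dy":0,"dz":-0.035,"rx":0,"ry":0,"rz":4,"hand":0.04},{"dx":0,"dy":0,"dz":-0.035,"rx":0,"ry":0,"rz":4.5,"hand":0.04},{"dx":0,"dy":0,"dz":-0.035,"rx":0,"ry":0,"rz":4.5,"hand":0.04},{"dx":0,"dy":0,"dz":-0.035,"rx":0,"ry":0,"rz":3.5,"hand":0.04},{"dx":0,"dy":0,"dz":-0.035,"rx":0,"ry":0,"rz":0,"hand":0.04},{"dx":0,"dy":0,"dz":-0.03,"rx":0,"ry":0,"rz":0,"hand":0.04},{"dx":0,"dy":0,"dz":-0.02,"rx":0,"ry":0,"rz":0,"hand":0.04},{"dx":0,"dy":0,"dz":0,"rx":0,"ry":0,"rz":0,"hand":0.04}]'
python3 -c "
from h import *
togo([.557,-.3535,.20],-12)"
```

```text
clock: 7.12
position: [0.5195, 0.3712, 0.2773]
ee_rot: [-0.003, 0.995, -0.104, 0.004]
contact_force: [0.2, 0.5, 0.1]
width: 0.0479
gripper_force: 62.4
t 7.12 pos [0.5195 0.3712 0.2773] yaw -11.96 shift [0.1863 0.7017 0.0739] turn [-0.39 -0.44  0.04] shift if turned [0.1874 0.7011 0.0773] F [0.2 0.5 0.1] w 0.0479 62.4
```

```bash
python3 -m pendant '[{"dx":0.0104,"dy":0.039,"dz":0,"rx":0,"ry":0,"rz":0,"hand":0.04},{"dx":0.0104,"dy":0.039,"dz":0,"rx":0,"ry":0,"rz":0,"hand":0.04},{"dx":0.0104,"dy":0.039,"dz":0,"rx":0,"ry":0,"rz":0,"hand":0.04},{"dx":0.0104,"dy":0.039,"dz":0,"rx":0,"ry":0,"rz":0,"hand":0.04},{"dx":0.0104,"dy":0.039,"dz":0,"rx":0,"ry":0,"rz":0,"hand":0.04},{"dx":0.0104,"dy":0.039,"dz":0,"rx":0,"ry":0,"rz":0,"hand":0.04},{"dx":0.0104,"dy":0.039,"dz":0,"rx":0,"ry":0,"rz":0,"hand":0.04},{"dx":0.0104,"dy":0.039,"dz":0,"rx":0,"ry":0,"rz":0,"hand":0.04},{"dx":0.0104,"dy":0.039,"dz":0,"rx":0,"ry":0,"rz":0,"hand":0.04}]'
python3 -m pendant '[{"dx":0.0104,"dy":0.039,"dz":0,"rx":0,"ry":0,"rz":0,"hand":0.04},{"dx":0.0104,"dy":0.039,"dz":0,"rx":0,"ry":0,"rz":0,"hand":0.04},{"dx":0.0104,"dy":0.039,"dz":0,"rx":0,"ry":0,"rz":0,"hand":0.04},{"dx":0.0104,"dy":0.039,"dz":0,"rx":0,"ry":0,"rz":0,"hand":0.04},{"dx":0.0104,"dy":0.039,"dz":0,"rx":0,"ry":0,"rz":0,"hand":0.04},{"dx":0.0104,"dy":0.039,"dz":0,"rx":0,"ry":0,"rz":0,"hand":0.04},{"dx":0.0104,"dy":0.039,"dz":0,"rx":0,"ry":0,"rz":0,"hand":0.04},{"dx":0.0104,"dy":0.039,"dz":0,"rx":0,"ry":0,"rz":0,"hand":0.04},{"dx":0.0104,"dy":0.038,"dz":0,"rx":0,"ry":0,"rz":0,"hand":0.04},{"dx":0,"dy":0,"dz":0,"rx":0,"ry":0,"rz":0,"hand":0.04},{"dx":0,"dy":0,"dz":0,"rx":0,"ry":0,"rz":0,"hand":0.04},{"dx":0,"dy":0,"dz":0,"rx":0,"ry":0,"rz":0,"hand":0.04}]'
python3 -c "
from h import *
togo([.557,-.3535,.13],-12)"
```

```text
clock: 7.87
position: [0.5351, 0.0055, 0.2701]
ee_rot: [-0.0, 0.995, -0.104, -0.001]
contact_force: [1.1, 0.9, -0.6]
width: 0.0484
gripper_force: 62.4
clock: 8.87
position: [0.5546, -0.3539, 0.2698]
ee_rot: [-0.002, 0.995, -0.105, -0.001]
contact_force: [-1.0, 0.2, 0.0]
width: 0.048
gripper_force: 62.4
t 8.87 pos [ 0.5546 -0.3539  0.2698] yaw -12.0 shift [ 0.0026 -0.0005  0.1398] turn [-0.19  0.16 -0.  ] shift if turned [ 0.0022 -0.0009  0.1398] F [-1.   0.2  0. ] w 0.048 62.4
```

```bash
python3 -m pendant '[{"dx":0.002,"dy":-0.001,"dz":0.03,"rx":0,"ry":0,"rz":0,"hand":0.04},{"dx":0,"dy":0,"dz":0.035,"rx":0,"ry":0,"rz":0,"hand":0.04},{"dx":0,"dy":0,"dz":0.035,"rx":0,"ry":0,"rz":0,"hand":0.04},{"dx":0,"dy":0,"dz":0.025,"rx":0,"ry":0,"rz":0,"hand":0.04},{"dx":0,"dy":0,"dz":0.012,"rx":0,"ry":0,"rz":0,"hand":0.04},{"dx":0,"dy":0,"dz":0,"rx":0,"ry":0,"rz":0,"hand":0.04},{"dx":0,"dy":0,"dz":0,"rx":0,"ry":0,"rz":0,"hand":0.04},{"dx":0,"dy":0,"dz":0,"rx":0,"ry":0,"rz":0,"hand":0.04}]'
python3 -c "
from h import *
togo([.557,-.3535,.112],-12)
snap('scene','s2');snap('top','t2');crop('t2',340,160,410,260,5,'a');crop('s2',170,200,270,290,5,'b')
a,b=cv2.imread('pics/a.png'),cv2.imread('pics/b.png');o=np.zeros((500,850,3),np.uint8);o[:,:350]=a;o[:450,350:]=b;cv2.imwrite('pics/c5.png',o[:, :800])"
```

```text
clock: 9.53
position: [0.5585, -0.3534, 0.1364]
ee_rot: [0.0, 0.995, -0.104, 0.001]
contact_force: [0.4, 0.6, -0.2]
width: 0.0479
gripper_force: 62.4
t 9.53 pos [ 0.5585 -0.3534  0.1364] yaw -11.89 shift [-0.0015  0.0004  0.0244] turn [ 0.01 -0.16  0.11] shift if turned [-0.0014  0.0004  0.0244] F [ 0.4  0.6 -0.2] w 0.0479 62.4
```

View pics/c5.png

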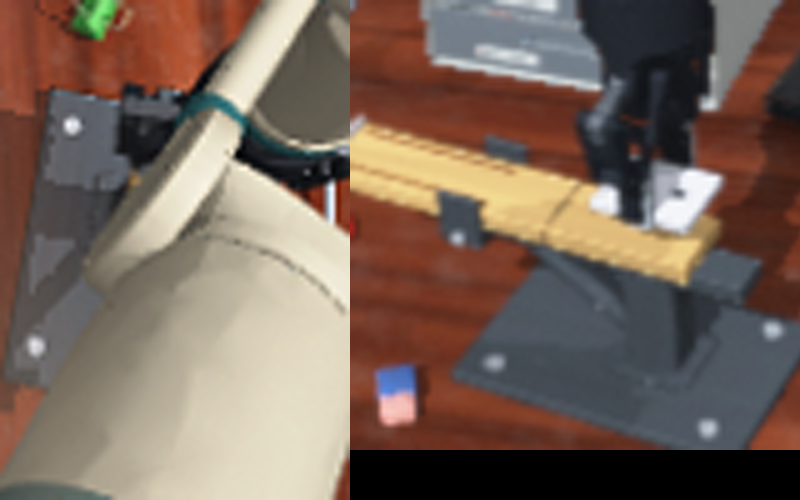

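The scene crop shows the plate held above the plank's rear end, with its rear-left corner at (723,173) and rear-right at about (687,229). The plank's rear-left corner is at (720,224). The top view is blocked by the arm.

```bash
python3 -c "
from h import *
S=load('s2')
up=lambda p,s,o:(np.array(p,float)+.5)/s-.5+np.array(o)
e=np.array([np.cos(np.radians(-12)),np.sin(np.radians(-12))]);n=np.array([-e[1],e[0]])
c=np.array([.588,-.36])
for nm,p,z in (('plate RL',(373,173),.1463),('plate RR',(337,229),.1463),('plank RL',(370,224),.114),('plank RR',(336,267),.114)):
  w=pix2w(S,up([p],5,(170,200)),z)[0]; print(nm,w.round(4),'along',((w[:2]-c)@e).round(4),'across',((w[:2]-c)@n).round(4))
P=lambda a,b,z:np.r_[c+a*e+b*n,z]
print(((w2pix(S,[P(0,.025,.114),P(0,-.025,.114),P(0,-.025,.1),P(0,.025,.146),P(0,-.025,.146)])-[170,200]+.5)*5-.5+[350,0]).round(0))
crop('s2',235,225,320-0,265,9,'c6')
"
```

```text
plate RL [ 0.5947 -0.3345  0.1463] along 0.0013 across 0.0263
plate RR [ 0.5857 -0.3897  0.1463] along 0.0039 across -0.0295
plank RL [ 0.5937 -0.3436  0.114 ] along 0.0022 across 0.0172
plank RR [ 0.5827 -0.3861  0.114 ] along 0.0003 across -0.0266
[[722. 216.]
 [687. 265.]
 [688. 283.]
 [720. 174.]
 [684. 223.]]
```

View pics/c6.png

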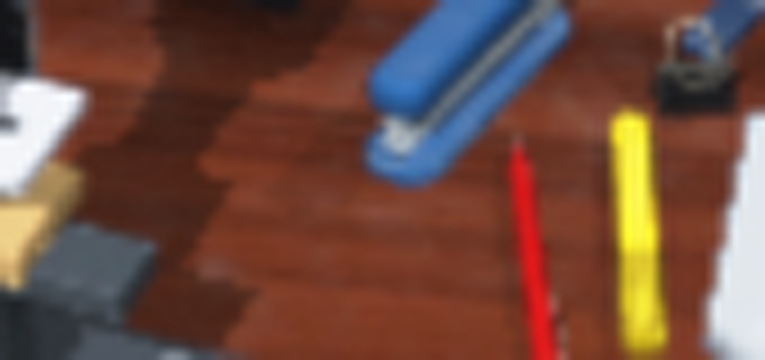

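The plate sits about 1.5 mm too far toward the rear in both the scene view and the tool pose. Laterally it agrees. I'll correct that and lower until contact.

```bash
python3 -m pendant '[{"dx":-0.0015,"dy":0.0004,"dz":0.01,"rx":0,"ry":0,"rz":0,"hand":0.04},{"dx":0,"dy":0,"dz":0.008,"rx":0,"ry":0,"rz":0,"hand":0.04},{"dx":0,"dy":0,"dz":0.002,"rx":0,"ry":0,"rz":0,"hand":0.04},{"dx":0,"dy":0,"dz":0,"rx":0,"ry":0,"rz":0,"hand":0.04},{"dx":0,"dy":0,"dz":0,"rx":0,"ry":0,"rz":0,"hand":0.04}]'
for i in 1 2 3 4 5; do python3 -m pendant '[{"dx":0,"dy":0,"dz":0.001,"rx":0,"ry":0,"rz":0,"hand":0.04},{"dx":0,"dy":0,"dz":0,"rx":0,"ry":0,"rz":0,"hand":0.04}]' |grep -E "posi|contact"; done
python3 -c "
from h import *
togo([.557,-.3535,.112],-12)"
```

```text
clock: 10.05
position: [0.5558, -0.354, 0.1145]
ee_rot: [-0.001, 0.995, -0.104, 0.0]
contact_force: [-0.8, 0.1, 0.1]
width: 0.0477
gripper_force: 62.4
position: [0.5561, -0.3541, 0.114]
contact_force: [-0.0, 0.3, -1.0]
position: [0.556, -0.354, 0.113]
contact_force: [-0.1, -0.7, -0.8]
position: [0.5561, -0.3541, 0.1122]
contact_force: [-0.7, 0.7, 0.0]
position: [0.5562, -0.3541, 0.1122]
contact_force: [-1.3, 0.5, 3.6]
position: [0.5562, -0.3541, 0.1121]
contact_force: [-2.1, 2.3, 10.0]
t 10.88 pos [ 0.5562 -0.3541  0.1121] yaw -11.96 shift [ 0.0007 -0.0008  0.0001] turn [ 0.   -0.12  0.04] shift if turned [ 0.0007 -0.0008  0.0001] F [-2.1  2.3 10. ] w 0.048 63.5
```

```bash
python3 -m pendant '[{"dx":0,"dy":0,"dz":-0.0012,"rx":0,"ry":0,"rz":0,"hand":0.04},{"dx":0,"dy":0,"dz":0,"rx":0,"ry":0,"rz":0,"hand":0.062},{"dx":0,"dy":0,"dz":0,"rx":0,"ry":0,"rz":0,"hand":0.062},{"dx":0,"dy":0,"dz":0,"rx":0,"ry":0,"rz":0,"hand":0.062},{"dx":0,"dy":0,"dz":0,"rx":0,"ry":0,"rz":0,"hand":0.062}]'
python3 -c "
from h import *
togo([.557,-.3535,.112],-12)
snap('scene','s3');crop('s3',180,205,260,265,10,'c7')
c=np.array([.588,-.36]);e=np.array([np.cos(np.radians(-12)),np.sin(np.radians(-12))]);n=np.array([-e[1],e[0]])
P=lambda a,b,z:np.r_[c+a*e+b*n,z]
print(((w2pix(load('s3'),[P(0,.025,.122),P(0,-.025,.122),P(-.064,.025,.122),P(-.064,-.025,.122),P(0,.025,.114),P(0,-.025,.114),P(0,-.025,.1)])-[180,205]+.5)*10-.5).round(0))"
```

```text
clock: 11.3
position: [0.5559, -0.354, 0.1108]
ee_rot: [-0.0, 0.995, -0.104, 0.0]
contact_force: [0.2, 0.0, 0.1]
width: 0.0618
gripper_force: 0.0
t 11.3 pos [ 0.5559 -0.354   0.1108] yaw -11.97 shift [ 0.001  -0.0007 -0.0012] turn [-0.05 -0.02  0.03] shift if turned [ 0.0009 -0.0007 -0.0012] F [0.2 0.  0.1] w 0.0618 0.0
[[644. 361.]
 [573. 460.]
 [456. 312.]
 [381. 408.]
 [645. 382.]
 [574. 481.]
 [576. 517.]]
```

View pics/c7.png

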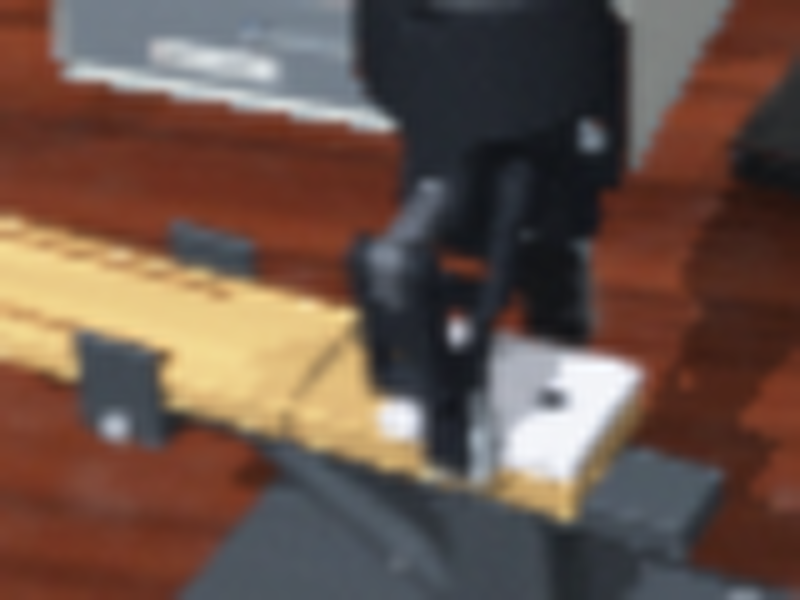

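The crop shows the plate lying on the plank. Its rear edge (643,365)–(573,475) is flush with the plank's rear end and its near side lies along the plank's edge. I'll lower the fingers past both and grip the pile.

```bash
python3 -m pendant '[{"dx":0,"dy":0,"dz":0.004,"rx":0,"ry":0,"rz":0,"hand":0.062},{"dx":0,"dy":0,"dz":0.004,"rx":0,"ry":0,"rz":0,"hand":0.062},{"dx":0,"dy":0,"dz":0.004,"rx":0,"ry":0,"rz":0,"hand":0.062},{"dx":0,"dy":0,"dz":0.004,"rx":0,"ry":0,"rz":0,"hand":0.062},{"dx":0,"dy":0,"dz":0,"rx":0,"ry":0,"rz":0,"hand":0.062},{"dx":0,"dy":0,"dz":0,"rx":0,"ry":0,"rz":0,"hand":0.062}]'
python3 -m pendant '[{"dx":0,"dy":0,"dz":0,"rx":0,"ry":0,"rz":0,"hand":0.052},{"dx":0,"dy":0,"dz":0,"rx":0,"ry":0,"rz":0,"hand":0.052},{"dx":0,"dy":0,"dz":0,"rx":0,"ry":0,"rz":0,"hand":0.04},{"dx":0,"dy":0,"dz":0,"rx":0,"ry":0,"rz":0,"hand":0.04},{"dx":0,"dy":0,"dz":0,"rx":0,"ry":0,"rz":0,"hand":0.04},{"dx":0,"dy":0,"dz":0,"rx":0,"ry":0,"rz":0,"hand":0.04}]' 40
python3 -c "
from h import *
togo([.557,-.3535,.112],-12)
snap('scene','s4')
S=load('scene0');up=lambda p,s,o:(np.array(p,float)+.5)/s-.5+np.array(o)
s=load('s4')
e=np.array([np.cos(np.radians(-12)),np.sin(np.radians(-12))]);c=np.array([.495,-.34])
# c7: cheek outer ends (top near, far), line ends
a=pix2w(s,up([(78,333),(172,222)],10,(180,205)),.126);l=pix2w(s,up([(285,415),(355,322)],10,(180,205)),.114)
print(((a[:,:2]-c)@e).round(4),((l[:,:2]-c)@e).round(4),a.round(4),l.round(4))"
```

```text
clock: 11.85
position: [0.5558, -0.3538, 0.0946]
ee_rot: [-0.001, 0.995, -0.104, -0.0]
contact_force: [0.3, -1.0, -0.1]
width: 0.062
gripper_force: 0.0
clock: 12.35
position: [0.5563, -0.354, 0.0956]
ee_rot: [-0.0, 0.995, -0.104, 0.001]
contact_force: [0.9, 1.1, 2.5]
width: 0.0495
gripper_force: 43.5
t 12.35 pos [ 0.5563 -0.354   0.0956] yaw -11.98 shift [ 0.0006 -0.0007 -0.0164] turn [-0.04 -0.08  0.02] shift if turned [ 0.0006 -0.0006 -0.0164] F [0.9 1.1 2.5] w 0.0495 43.5
[-0.0698 -0.0715] [ 0.0006 -0.0011] [[ 0.4198 -0.3577  0.126 ]
 [ 0.4308 -0.2982  0.126 ]] [[ 0.4892 -0.3703  0.114 ]
 [ 0.4976 -0.3227  0.114 ]]
```

```bash
python3 -m pendant '[{"dx":-0.002,"dy":0,"dz":0,"rx":0,"ry":0,"rz":0,"hand":0.04},{"dx":-0.004,"dy":0,"dz":0,"rx":0,"ry":0,"rz":0,"hand":0.04},{"dx":-0.005,"dy":0,"dz":0,"rx":0,"ry":0,"rz":0,"hand":0.04},{"dx":-0.005,"dy":0,"dz":0,"rx":0,"ry":0,"rz":0,"hand":0.04},{"dx":-0.005,"dy":0,"dz":0,"rx":0,"ry":0,"rz":0,"hand":0.04},{"dx":-0.004,"dy":0,"dz":0,"rx":0,"ry":0,"rz":0,"hand":0.04},{"dx":0,"dy":0,"dz":0,"rx":0,"ry":0,"rz":0,"hand":0.04}]'
python3 -m pendant '[{"dx":-0.004,"dy":0,"dz":0,"rx":0,"ry":0,"rz":0,"hand":0.04},{"dx":-0.005,"dy":0,"dz":0,"rx":0,"ry":0,"rz":0,"hand":0.04},{"dx":-0.005,"dy":0,"dz":0,"rx":0,"ry":0,"rz":0,"hand":0.04},{"dx":-0.005,"dy":0,"dz":0,"rx":0,"ry":0,"rz":0,"hand":0.04},{"dx":-0.005,"dy":0,"dz":0,"rx":0,"ry":0,"rz":0,"hand":0.04},{"dx":-0.005,"dy":0,"dz":0,"rx":0,"ry":0,"rz":0,"hand":0.04},{"dx":-0.003,"dy":0,"dz":0,"rx":0,"ry":0,"rz":0,"hand":0.04},{"dx":-0.003,"dy":0,"dz":0,"rx":0,"ry":0,"rz":0,"hand":0.04},{"dx":0,"dy":0,"dz":0,"rx":0,"ry":0,"rz":0,"hand":0.04},{"dx":0,"dy":0,"dz":0,"rx":0,"ry":0,"rz":0,"hand":0.04}]'
python3 -c "
from h import *
togo([.487,-.339,.0956],-12)
snap('scene','s5');crop('s5',160,205,240,265,10,'c8')"
```

```text
clock: 12.98
position: [0.5304, -0.3487, 0.0956]
ee_rot: [-0.0, 0.995, -0.104, 0.0]
contact_force: [1.4, 0.3, 4.7]
width: 0.049
gripper_force: 43.8
clock: 13.82
position: [0.4966, -0.3415, 0.0956]
ee_rot: [-0.0, 0.995, -0.104, 0.0]
contact_force: [2.7, -0.1, 6.2]
width: 0.0495
gripper_force: 44.0
t 13.82 pos [ 0.4966 -0.3415  0.0956] yaw -11.97 shift [-0.0099 -0.0005 -0.    ] turn [-0.02 -0.02  0.03] shift if turned [-0.0099 -0.0005 -0.    ] F [ 2.7 -0.1  6.2] w 0.0495 44.0
```

View pics/c8.png

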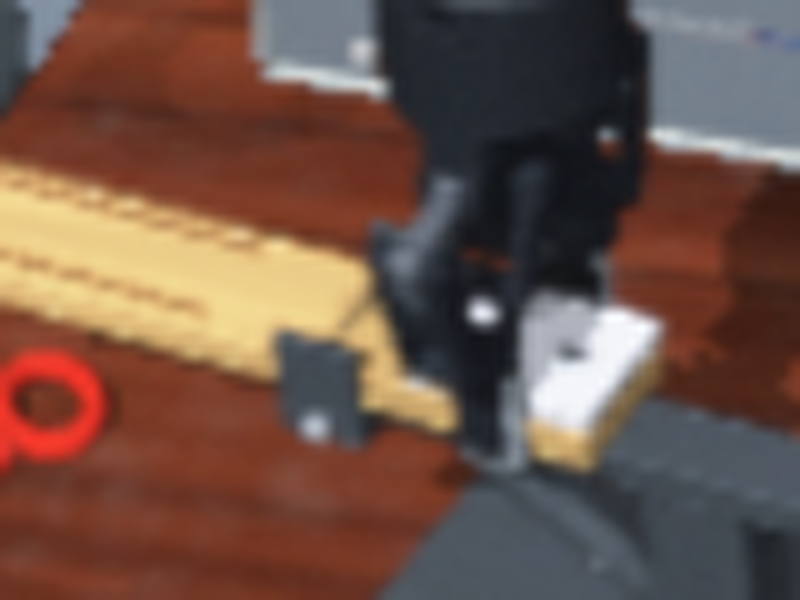

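The line's visible part runs from (370,292) to (340,330). The near cheek's outer top edge is at (278,333), and the plate is still flush.

```bash
python3 -c "
from h import *
s=load('s5');up=lambda p,s,o:(np.array(p,float)+.5)/s-.5+np.array(o)
e=np.array([np.cos(np.radians(-12)),np.sin(np.radians(-12))]);n=np.array([-e[1],e[0]]);c=np.array([.495,-.34])
for z,p in((.126,[(278,333)]),(.114,[(370,292),(340,330)]),(.122,[(663,325),(592,428)])):
  w=pix2w(s,up(p,10,(160,205)),z)[:,:2]-c; print(z,(w@e).round(4),(w@n).round(4))"
```

```text
0.126 [-0.0698] [-0.033]
0.114 [-0.0627 -0.0617] [ 0.0087 -0.0117]
0.122 [0.036  0.0386] [ 0.0199 -0.0323]
```

```bash
python3 -c "
from h import *
e=np.array([np.cos(np.radians(-12)),np.sin(np.radians(-12))]);n=np.array([-e[1],e[0]]);c=np.array([.495,-.34])
P=lambda a,b,z:np.r_[c+a*e+b*n,z]
def prof(tag,b,z,A):
  im=load(tag);g=im['frame'].astype(np.float32)
  uv=w2pix(im,[P(a,b,z) for a in A]).astype(np.float32)
  return cv2.remap(g,uv[:,:1],uv[:,1:],cv2.INTER_LINEAR)[:,0].round().astype(int)
A=np.arange(-.086,-.030,.002)
for tag,bs in(('top0',(-.0275,-.0295,-.0315)),('scene0',(-.0295,-.0335))):
  q=[prof(tag,b,.126 if tag=='top0' else .124,A)[:,0] for b in bs]+[prof(tag,.0295,.1255,A)[:,0]]
  print(tag);print(np.c_[(A*1000).round(),np.array(q).T].astype(int).T)
# line offset, both
A=np.arange(-.012,.012,.0015)
for t in('top0','scene0'): print(t,(A*1000).tolist());print(np.array([prof(t,b,.114,A)[:,0] for b in(-.015,0,.015)]))
A=np.arange(-.074,-.050,.0015)
print((A*1000).round(1).tolist(),[prof('s5',b,.114,A)[:,0].tolist() for b in(-.012,-.005,0,.005)])
"
```

```text
top0
[[-86 -84 -82 -80 -78 -76 -74 -72 -70 -68 -66 -64 -62 -60 -58 -56 -54 -52
  -50 -48 -46 -44 -42 -40 -38 -36 -34 -32]
 [153 153 154 151 133 101  84  79  86  89  90  89  88  84  81  80  80  80
   81  83  84  84  87  91  92  93  95  96]
 [156 156 158 156 149 131 116 107 109 113 118 120 117 112 108 109 109 104
  103 105 107 110 113 114 113 115 120 123]
 [160 159 159 160 161 157 147 132 132 137 145 148 146 142 130 128 132 121
  120 125 131 135 140 143 147 151 156 162]
 [181 164 154 147 147 152 157 157 152 139 127 129 137 146 155 158 158 153
  149 145 139 144 149 156 163 169 175 187]]
scene0
[[-86 -84 -82 -80 -78 -76 -74 -72 -70 -68 -66 -64 -62 -60 -58 -56 -54 -52
  -50 -48 -46 -44 -42 -40 -38 -36 -34 -32]
 [220 220 211 202 200 198 183 169 147 139 133 144 149 146 140 131 123 121
  134 143 145 143 144 168 213 229 239 239]
 [231 228 226 226 228 224 206 171 137 104  91  85  86  88  86  84  83  82
   81  85  87  91 102 137 180 218 233 238]
 [126 127 128 129 128 125 121 115 108 101 101 102 102 102 103 101  98  97
   99 100 101 107 113 118 121 120 119 117]]
top0 [-12.0, -10.5, -9.0000000000
[... 714 characters left out ...]
, 7.4999999999999964, 8.999999999999995, 10.499999999999991]
[[241 241 240 239 237 234 224 214 216 224 230 235 239 239 239 240]
 [237 236 236 234 232 221 207 198 199 205 219 230 233 236 237 237]
 [233 233 232 232 227 218 207 198 193 207 220 227 231 233 234 234]]
[-74.0, -72.5, -71.0, -69.5, -68.0, -66.5, -65.0, -63.5, -62.0, -60.5, -59.0, -57.5, -56.0, -54.5, -53.0, -51.5] [[236, 236, 236, 234, 230, 223, 213, 205, 197, 193, 198, 211, 219, 219, 220, 220], [238, 238, 237, 235, 233, 225, 213, 199, 190, 185, 194, 204, 211, 213, 212, 191], [236, 235, 233, 229, 225, 217, 204, 189, 181, 178, 177, 173, 173, 150, 126, 101], [235, 233, 231, 227, 221, 212, 196, 177, 158, 139, 123, 108, 93, 75, 59, 42]]
```

```bash
python3 -c "
from h import *
e=np.array([np.cos(np.radians(-12)),np.sin(np.radians(-12))]);n=np.array([-e[1],e[0]]);c=np.array([.495,-.34])
P=lambda a,b,z:np.r_[c+a*e+b*n,z]
def prof(tag,bs,z,A):
  im=load(tag);g=im['frame'].astype(np.float32);r=[]
  for b in bs:
    uv=w2pix(im,[P(a,b,z) for a in A]).astype(np.float32); r.append(cv2.remap(g,uv[:,:1],uv[:,1:],cv2.INTER_CUBIC)[:,0,0])
  return np.array(r).round().astype(int)
A=np.arange(.104,.146,.002);print((A*1000).round().astype(int))
print('top');print(prof('top0',(-.008,0,.008),.1,A));print('scene');print(prof('scene0',(-.008,0,.008),.1,A))
# cheek top face / outer edge with each channel in scene at nominal offsets
A=np.arange(-.086,-.030,.002);print((A*1000).round().astype(int));print('near face z110,118',prof('scene0',(-.0335,),.112,A),prof('scene0',(-.0335,),.119,A))
print('top: left cheek',prof('top0',(.0275,.0295,.0315,.0335),.126,A))
# lateral profile across right cheek in top, to place it
B=np.arange(-.050,-.015,.002);print((B*1000).round().astype(int))
for a in(-.084,-.078,-.074,-.070,-.06,-.05,-.042,-.036): print(a,prof('top0',B,.126,[a]).ravel())
"
```

```text
[104 106 108 110 112 114 116 118 120 122 124 126 128 130 132 134 136 138
 140 142 144]
top
[[ 86  92  95  95  94  94  93  92  91  91  90 128 179 188 183 180 177 175
  174 173 173]
 [ 91  95  97  96  94  93  95  95  94  91  96 112 157 193 183 178 178 179
  179 181 180]
 [ 88  94  96  95  94  94  94  94  94  94  90 103 130 157 175 170 170 172
  172 173 175]]
scene
[[ 79  80  80  80  80  80  80  80  80  80  78  70  55  46  53  66  77  80
   81  80  79]
 [ 80  79  79  79  78  79  79  79  79  79  77  68  54  49  58  66  73  75
   79  81  80]
 [ 86  81  79  77  78  80  79  76  76  79  84  83  76  72  72  71  80  97
  110 112 115]]
[-86 -84 -82 -80 -78 -76 -74 -72 -70 -68 -66 -64 -62 -60 -58 -56 -54 -52
 -50 -48 -46 -44 -42 -40 -38 -36 -34 -32]
near face z110,118 [[219 219 222 220 221 213 202 165 112  71  67  64  66  66  66  66  65  66
   66  65  63  70  96 133 165 198 210 216]] [[236 234 235 238 236 229 197 157 111  78  68  65  64  63  64  65  66  66
   66  63  67  74 122 183 223 233 235 234]]
top: left cheek [[231 229 224 220 224 234 236 227 213 199 194 197 205 221 234 234 224 215
  212 2
[... 406 characters left out ...]
42 -40 -38 -36 -34 -32 -30 -28 -26 -24 -22 -20 -18 -16]
-0.084 [ 77  90 103 115 122 128 145 160 162 160 157 155 148 141 145 196 255 264]
-0.078 [142 154 161 163 163 163 162 160 162 164 155 138 119  77  96 178 240 259]
-0.074 [142 151 157 161 163 163 164 165 163 156 124  86  54  12  54 187 252 227]
-0.07 [138 149 155 159 163 165 165 168 168 141 111  94  60  24  21 136 231 214]
-0.06 [127 139 148 154 157 161 162 158 165 153 120  91  61  35  23  80 200 211]
-0.05 [118 126 136 144 153 159 159 162 155 127 105  89  54  15  25 141 226 206]
-0.042 [119 121 128 140 151 156 161 162 165 149 119  91  71  73  85 162 252 263]
-0.036 [117 114 117 129 144 154 158 162 169 161 125  92  78  59 113 210 251 257]
```

Independent estimates of the total slide (near cheek, and the arm's rear end in both views) come to 70–72 mm, and the noisier top-view cheek gives 75. I'll take 72. The slide so far is 61 mm, so about 11 mm remain.

```bash
python3 -m pendant '[{"dx":-0.003,"dy":0,"dz":0,"rx":0,"ry":0,"rz":0,"hand":0.04},{"dx":-0.003,"dy":0,"dz":0,"rx":0,"ry":0,"rz":0,"hand":0.04},{"dx":-0.003,"dy":0,"dz":0,"rx":0,"ry":0,"rz":0,"hand":0.04},{"dx":-0.002,"dy":0,"dz":0,"rx":0,"ry":0,"rz":0,"hand":0.04},{"dx":0,"dy":0,"dz":0,"rx":0,"ry":0,"rz":0,"hand":0.04},{"dx":0,"dy":0,"dz":0,"rx":0,"ry":0,"rz":0,"hand":0.04},{"dx":0,"dy":0,"dz":0,"rx":0,"ry":0,"rz":0,"hand":0.04},{"dx":0,"dy":0,"dz":0,"rx":0,"ry":0,"rz":0,"hand":0.04},{"dx":0,"dy":0,"dz":0,"rx":0,"ry":0,"rz":0,"hand":0.04},{"dx":0,"dy":0,"dz":0,"rx":0,"ry":0,"rz":0,"hand":0.04}]'
python3 -c "
from h import *
togo([.5563-.072*.978,-.354+.072*.208,.0956],-12)
snap('scene','s6');snap('top','t6')
e=np.array([np.cos(np.radians(-12)),np.sin(np.radians(-12))]);n=np.array([-e[1],e[0]]);c=np.array([.495,-.34])
P=lambda a,b,z:np.r_[c+a*e+b*n,z]
def prof(tag,bs,z,A):
  im=load(tag);g=im['frame'].astype(np.float32);r=[]
  for b in bs:
    uv=w2pix(im,[P(a,b,z) for a in A]).astype(np.float32); r.append(cv2.remap(g,uv[:,:1],uv[:,1:],cv2.INTER_CUBIC)[:,0,0])
  return np.array(r).round().astype(int)
A=np.arange(-.086,-.058,.0015);print((A*1000).round(1))
print('line scene');print(prof('s6',(-.008,0,.005,.01,.015),.114,A));print('line top');print(prof('t6',(-.012,0,.012),.114,A))
A=np.arange(-.086,-.030,.002);print((A*1000).round().astype(int));print(prof('s6',(-.0335,),.119,A))
A=np.arange(.014,.034,.0015);print((A*1000).round(1));print('rear plate/plank',prof('s6',(-.015,0,.01),.122,A))
A=np.arange(-.21,-.18,.002);print((A*1000).round().astype(int));print('nose',prof('s6',(-.015,0,.015),.119,A))"
```

```text
clock: 14.7
position: [0.4861, -0.3393, 0.0956]
ee_rot: [-0.0, 0.995, -0.104, 0.0]
contact_force: [3.6, -0.8, 7.4]
width: 0.0493
gripper_force: 44.0
t 14.7 pos [ 0.4861 -0.3393  0.0956] yaw -11.96 shift [-0.0003 -0.0003 -0.    ] turn [-0.01 -0.04  0.04] shift if turned [-0.0003 -0.0003 -0.    ] F [ 3.6 -0.8  7.4] w 0.0493 44.0
[-86.  -84.5 -83.  -81.5 -80.  -78.5 -77.  -75.5 -74.  -72.5 -71.  -69.5
 -68.  -66.5 -65.  -63.5 -62.  -60.5 -59. ]
line scene
[[240 240 241 241 241 241 238 227 215 203 201 207 217 224 225 225 212 199
  179]
 [238 237 235 232 228 224 216 209 199 195 193 189 186 166 140 108  74  52
   34]
 [235 234 233 230 224 220 206 192 172 145 126 103  83  67  51  46  40  41
   43]
 [235 234 233 234 226 214 196 160 127  90  64  52  45  50  55  60  64  63
   60]
 [235 239 233 222 203 162 125  88  67  56  50  56  63  68  69  68  63  54
   47]]
line top
[[156 155 147 137 129 126 124 126 127 127 126 125 123 122 121 120 121 125
  127]
 [122 120 120 120 120 120 119 119 119 118 116 112 111 105 107 123 147 181
  212]
 [117 116 115 114 111 109 109 126 148 176 196 214 218 222 221 222 224 225
  225]]
[-86 -84 -82 -80 -78 -76 -74 -72 -70 -68 -66 -64 -62 -60 -58 -56 -54 -52
 -50 -48 -46 -44 -42 -40 -38 -36 -34 -32]
[[233 234 237 237 229 216 181 144 105  77  68  67  65  65  66  67  68  68
   68  65  67  70 109 163 199 204 191 182]]
[14.  15.5 17.  18.5 20.  21.5 23.  24.5 26.  27.5 29.  30.5 32.  33.5]
rear plate/plank [[243 243 243 245 245 240 228 199 170 142 132 127 124 119]
 [242 241 243 243 240 234 215 191 163 144 136 129 127 118]
 [243 243 244 245 248 240 224 195 164 141 129 127 123 121]]
[-210 -208 -206 -204 -202 -200 -198 -196 -194 -192 -190 -188 -186 -184
 -182]
nose [[237 237 238 239 239 239 239 238 238 239 239 240 240 239 239]
 [242 242 242 242 242 242 243 243 243 242 241 241 241 242 242]
 [211 199 192 191 197 200 199 197 200 198 194 197 205 204 198]]
```

The line reads −72 mm against the cheek's outer edge at about −71.5 mm in the same picture. The plate's rear edge is within about 2 mm of flush, and the pile is held at 44 N and level. Handing in.

```bash
python3 -c "
from rig import manip
print(manip.sign_off())"
```

```text
the job is handed in; nothing more can be done
None
```

The job is handed in at about 15 s on the clock, no verdict returned: the plate lies within about 2 mm of flush on the plank's rear end, the pencil line measures about 0.5 mm from the saddle's outer edge (good to 2–3 mm; one noisier top-view reading differed by about 4 mm), and the gripper still holds the pile flat at about 44 N.

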